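# Turn and lock the cap of the test-weight drum

### The arm

A 6-joint arm with a two-finger parallel gripper is mounted at the origin on the work surface. World frame = base frame: x ahead of the robot, y to its left, z up, the work surface at z = 0. Lengths are in m, angles in rad, forces in N, time in s.
With the tool pointing down it reaches from about 0.4 to 0.825 m from the base axis. Payload 7 kg.
Tool frame: the origin (TCP) lies at the very end of the fingers, on their centre line; the grasp point (between the pads) lies 19 mm behind it; z points along the fingers, y is the line along which they close (so a half turn about z gives the same grasp; the last joint's range is limited). The gripper opens to 85 mm and grips with 20 to 120 N. Pads are 22 mm wide; open, the fingers measure 114 mm over their backs; the gripper's body (76 mm by 85 mm) begins 54 mm behind the grasp point. The pads swing forward as they close: fully open they stand 13 mm farther back than shut.
Start: joints at [-0.823, 0.359, 0.012, 0, -1.224, -0.288], TCP at [0.3, -0.605, 0.231] pointing down, gripper open.
Joint ranges: [-3.07, 3.07], [-1.43, 2.12], [-1.02, 1.25], [-3.03, 1.67], [-3.05, -0], [-3.03, 3.03]. Speed limits (rad/s): [2.39, 2.39, 3.01, 3.14, 3.14, 3.14].

### API

Orientations are given as a unit quaternion [w, x, y, z].
In Python, from plant import telemetry, imaging, job gives the robot as it stands.
- The arm moves only by the tool jog_arm, never from a script. Its arguments are lists of equal length, an entry for each row: "gripper": the closure in counts, from 0 (fully open) to 255 (shut); "linear": the shift along the tool's x, y, z in units of 150 mm (1.0 is 150 mm), a list of three; "yaw": the turn about the tool's z in units of 90 degrees (1.0 is 90 degrees). In form: {"gripper": [gripper, ...], "linear": [[dx, dy, dz], ...], "yaw": [yaw, ...]}. A call has 1 to 20 rows; each row shifts and turns the commanded pose from where the row before left it, along the tool's axes as they then stand; what a row does not reach is not made up. A row lasts 1/12 s, in which the tool goes at most 41.7 mm and 7.16 degrees, less where a joint would pass 70% of its speed; a pose out of reach is approached as far as the arm can. A call with a number of a shift or a turn outside -1 to 1 is refused whole. A call with a gripper value outside its range is refused whole. The fingers move at their own pace and stop on an object; "squeeze" is the grip in N (left out, the last holds). Time passes only in rows, so rows that do not move let the fingers close. It gives the time, the measured TCP pose, the force, the opening and the grip force at its end, in the units of the state.
- telemetry.get_state(): the state, without advancing time (a new reading comes with each control period).
- imaging.camera(name): name is "side" or "top"; returns the picture (420x560x3 uint8, red, green, blue); there is no depth.
- imaging.camera_model(name): a dict with "intrinsics" (3x3 intrinsics, pixels), "R" (3x3) and "t" (3): a world point X has camera coordinates R X + t. Camera axes: x right, y down, z forward; pixel columns grow to the right and rows downward; lengths in m; the calibration is good to about 2 mm. A picture is of the moment at which its call begins. camera_model takes no time and is no camera call.
- job.finish_job(): hands the job in; it is judged then, once.
The state is a dict: "clock": time; "joints": joint angles; "joint_velocities": joint speeds; "tau": joint torques, N m; "eef_pos": TCP position; "orientation": TCP orientation; "wrist_force": force on the tool from outside, world axes, zero at the start; "ft_torque": the same for the moment, N m; "gripper_width": opening from 0.0 (shut) to 1.0 (fully open); "gripper_force": force on a finger pad.
Only numpy, scipy, OpenCV 4.12 (cv2) and the standard library are available. Lean on these libraries where they do the work, as an engineer would, in place of code of your own. Each camera call takes 0.05 s, during which the arm holds its last target. There are 200 camera calls.

### The job

The clear cap of the round weight drum is parked with its window over the blank quarter. Press the cap down (its black pocket is there for the fingertips), turn it until its window is over the round brass weight with the knob on top, and let it spring fully up so that it is locked there. Do not force it, and leave the other things on the desk alone.

Things in the scene. Friction and masses are not known exactly. Their poses are not given: they have to be found in the camera images.
- drum: Round grey drum, 180 mm across, 86 mm high, fixed to the desk. Origin: centre of its underside; its z (up) is the axis about which the cap turns. Under the cap are four quarters: a filled black blank one centred on the drum's own +x, and three open wells centred on its +y, -x and -y, each with one brass weight.
- lip (a point): Point on the drum's axis at the height of the top of the aluminium lip round the cap (86 mm above the desk, inner radius 75.5 mm). Under the lip are hidden notches for a key on the cap's rim. Each well's notch lies up to 7 degrees either way off the middle of the well: not visible, to be felt for; it gives the key 1.5 degrees of play each way. The blank's notch is wider (17 degrees each way).
- window (a point): Centre of the cap's window, on the top face of the clear cap disc, 45 mm from the drum's axis. The window is a hole through the cap shaped as a ring sector with a thin black frame, 44 mm radially and 71 degrees wide.
- pocket (a point): Middle of the floor of the finger pocket: a square black frame with a clear floor on the cap, opposite the window, 42 mm from the drum's axis. Inside 42 x 42 mm, walls 5 mm thick, 16 mm high, two of them along the radius. Its floor, 77 mm above the desk when the cap is up, is the cap disc. Shut fingertips fit in, can press on the floor and push the walls.
- cap_turn (a joint): Turn of the cap about the vertical axis of the drum, rad, growing anticlockwise seen from above; 0 when the window is over the middle of the blank; stops at -3.5 and +3.5. Light friction (about 2 N at the pocket).
- cap_press (a joint): How far the cap is down, m: 0 fully up, 0.010 bottom stop. Spring: 5 N at the top, 10 N at 6 mm, 13 N at the bottom. Up, its key sits in a notch: locked. Pressed over 6 mm it turns freely. Let go between notches it rises only to about 6 mm and rubs under the lip, but can be pushed round so by a pocket wall; where the key meets a notch the cap jumps up to 0 and turns no more.
- knob_weight (a point): Middle, half-way up, of the round brass test weight with a knob on top: 38 mm across, 45 mm high, standing upright in one of the three wells, its centre 45 mm from the drum's axis. The other two wells hold a plain oblong slab (44 x 22 mm) and a square block (32 mm), also brass, 26 mm high, without knobs.
- tape_roll: Bystander: roll of brown tape lying flat, 90 mm across, 24 mm high; origin under its centre.
- terminal_block: Bystander: grey terminal block, 70 x 30 x 25 mm; origin under its centre.
- mug: Bystander: white mug, 80 mm across, 95 mm high; origin under its centre.
- screwdriver: Bystander: screwdriver lying on the desk; origin under it.
- stamp: Bystander: hand stamp, 60 x 35 mm, 71 mm high; origin under its centre.
- pen: Bystander: pen, 140 mm long, lying; origin under its middle.

How it is judged:
At the end, for the whole second after the job is handed in: The cap is fully up (pressed in by less than 1.5 mm), so locked, with the middle of its window within 15 mm, seen from above, of the knobbed weight, which still stands upright (horizontal distance between window and knob_weight below 0.015 m and value of joint cap_press below 0.0015 m and angle between knob_weight's own z axis and vertical below 0.2 rad); the robot touches nothing.
It fails at once if the drum or its cap is forced with more than 50 N (contact force between any of the arm, the fingers and drum above 50 N).
It fails at once if a bystander is moved by more than 25 mm (distance of any of tape_roll, terminal_block, mug, screwdriver, stamp, pen from where it was at the start of the episode above 0.025 m).
It also fails if it takes over 64 s, if anything falls off the work surface, if the arm or the gripper's body presses on something with over 40 N, if the wrist force passes 120 N, or if a joint passes its speed limit or range.

## Working session

There is one attempt and no reset: what is moved stays moved. The work goes in short steps, Python scripts to look and compute and a tool call to move; the robot and the scene stay as the last step left them, time stands still between calls to the robot, and variables do not carry over. Pictures are saved under pics/ and viewed, at most 10 in all, crops included, and the job is handed in when it is done.

Besides the shell and the picture viewer there is one more tool, called by a JSON object that holds its "api" and its "payload", one argument or row to a line. jog_arm: Moves the arm, as the interface text tells. Its arguments: {"type":"object","properties":{"gripper":{"type":"array","items":{"type":"number"}},"linear":{"type":"array","items":{"type":"array","items":{"type":"number","minimum":-1,"maximum":1}}},"yaw":{"type":"array","items":{"type":"number","minimum":-1,"maximum":1}},"squeeze":{"type":"number"}},"required":["gripper","linear","yaw"]}

```bash
mkdir -p pics
python3 - <<'E'
from plant import telemetry, imaging
import cv2,json
s=telemetry.get_state(); print({k:s[k] for k in('clock','eef_pos','orientation','gripper_width')})
for n in('top','side'):
    cv2.imwrite(f'pics/{n}0.png',imaging.camera(n)[:,:,::-1]); m=imaging.camera_model(n)
    print(n,{k:(v.tolist() if hasattr(v,'tolist') else v) for k,v in m.items()})
E
```

```text
{'clock': 0.0, 'eef_pos': array([ 0.2993064 , -0.6044997 ,  0.23036798]), 'orientation': array([-2.60612145e-04, -2.27821172e-01,  9.73702656e-01,  7.63799235e-04]), 'gripper_width': 0.9968398188109105}
top {'intrinsics': [[479.9456089660655, 0.0, 280.9913891774439], [0.0, 479.9456089660655, 207.31451423816097], [0.0, 0.0, 1.0]], 'R': [[0.01005261147803039, -0.9999167251218906, 0.008092454756474205], [-0.9949942363341636, -0.010807145391517572, -0.09934623933637857], [0.09942542262553461, -0.007053256694634803, -0.9950200183442208]], 't': [-0.04394151924111717, 0.570028252548049, 1.372312321292139]}
side {'intrinsics': [[512.9636522977754, 0.0, 279.9507354674382], [0.0, 512.9636522977754, 207.65375315542246], [0.0, 0.0, 1.0]], 'R': [[-0.7849125614562813, -0.619598635489302, 0.003130777528672864], [-0.3140652237331711, 0.39349456376847036, -0.8640168190064905], [0.5341116981583276, -0.6791609228926943, -0.5034532100463474]], 't': [0.4057074542157684, 0.25567110592901454, 0.9785764159457354]}
```

View pics/top0.png

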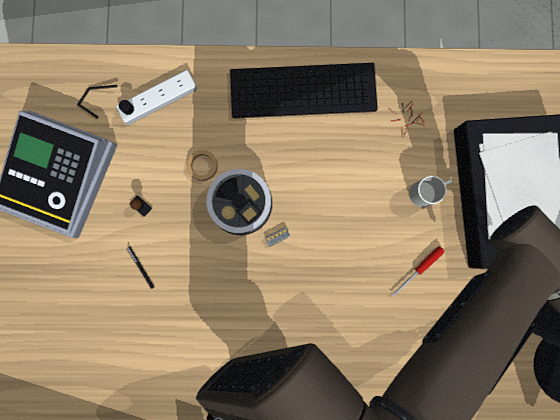

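View pics/side0.png

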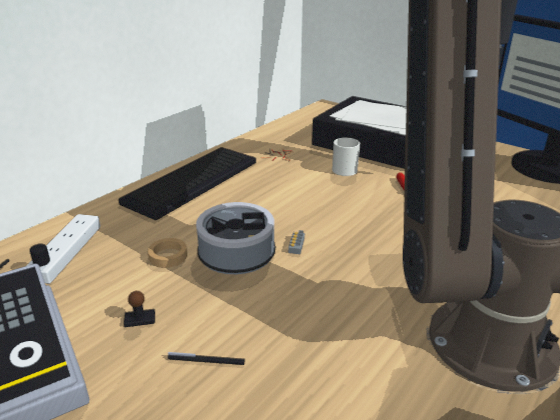

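The top view shows the drum at about (239,202), with the tape roll at (203,166) and the terminal block at (276,235). The side view has the drum at about (236,232). Next I'll enlarge both and rectify the top view onto the lip plane.

```bash
cat > h.py <<'E'
import numpy as np, cv2
from plant import imaging, telemetry
def proj(n,X):
    m=imaging.camera_model(n); c=np.atleast_2d(X)@np.array(m['R']).T+m['t']; p=c@np.array(m['intrinsics']).T
    return p[:,:2]/p[:,2:]
def ray(n,p):
    m=imaging.camera_model(n); R=np.array(m['R']); o=-R.T@m['t']
    d=R.T@np.linalg.solve(np.array(m['intrinsics']),[*p,1.]); return o,d
def plane(n,p,z):
    o,d=ray(n,p); return o+d*(z-o[2])/d[2]
def tri(p,q):
    o,d=ray('top',p);e,f=ray('side',q)
    s=np.linalg.lstsq(np.c_[d,-f],e-o,rcond=None)[0]; a,b=o+d*s[0],e+f*s[1]; return (a+b)/2,np.linalg.norm(a-b)
def rect(n,img,c,z,half=.1,S=580):
    """view onto plane z: up = +x, left = +y"""
    q=np.array([[c[0]+half,c[1]+half,z],[c[0]+half,c[1]-half,z],[c[0]-half,c[1]-half,z],[c[0]-half,c[1]+half,z]])
    H=cv2.getPerspectiveTransform(proj(n,q).astype(np.float32),np.float32([[0,0],[S,0],[S,S],[0,S]]))
    return cv2.warpPerspective(img,H,(S,S),flags=cv2.INTER_CUBIC)
E
python3 - <<'E'
from h import *
t=cv2.imread('pics/top0.png');s=cv2.imread('pics/side0.png')
out={}
for n,im,(u,v),r in(('top',t,(239,202),45),('side',s,(236,232),55)):
    hsv=cv2.cvtColor(im,cv2.COLOR_BGR2HSV)
    # grey-bluish (drum) as opposed to wood: low saturation or hue blue
    m=((hsv[...,0]>80)&(hsv[...,0]<140)|(hsv[...,1]<45)|(hsv[...,2]<60)).astype(np.uint8)*255
    k=np.zeros_like(m);cv2.circle(k,(u,v),r,255,-1);m&=k
    m=cv2.morphologyEx(m,cv2.MORPH_OPEN,np.ones((3,3)))
    cs=cv2.findContours(m,0,2)[0];c=max(cs,key=cv2.contourArea)
    print(n,cv2.boundingRect(c),cv2.minEnclosingCircle(c))
c=plane('top',(239,201),.086);print(c,plane('side',(236,215),.086))
R=rect('top',t,c,.086)
sc=cv2.resize(s[190:280,185:285],None,fx=5,fy=5,interpolation=cv2.INTER_CUBIC)[:,:220*2]
a=np.zeros((580,800,3),np.uint8)
a[:400,:400]=cv2.resize(R,(400,400)); a[:360,400:]=cv2.resize(s[190:280,185:285],(400,360),interpolation=cv2.INTER_CUBIC)
cv2.imwrite('pics/c1.png',a)
E
```

```text
top (206, 169, 66, 66) ((238.69656372070312, 201.64675903320312), 33.19978713989258)
side (196, 202, 79, 73) ((235.5, 236.5), 42.361637115478516)
[0.58120939 0.08018967 0.086     ] [0.60039211 0.06245558 0.086     ]
```

View pics/c1.png

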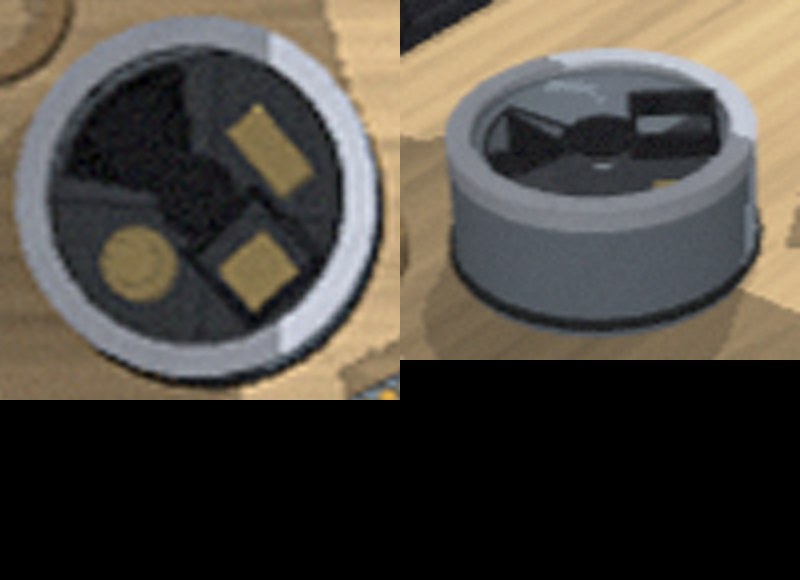

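The rectified crop (up is +x, left is +y, 0.5 mm/px) shows these:
- **Drum:** centred at about (196,197).
- **Window:** upper left, over the black blank.
- **Pocket:** lower right, around (255,258).
- **Round weight:** lower left, at (138,263).

The cap therefore needs about +90° of turn. Next I'll measure it precisely.

Run:
```python
from h import *
from scipy.optimize import least_squares
t=cv2.imread('pics/top0.png');s=cv2.imread('pics/side0.png')
P={}
for n,im,(u,v),r in(('top',t,(239,202),45),('side',s,(236,232),55)):
    hsv=cv2.cvtColor(im,cv2.COLOR_BGR2HSV)
    m=(((hsv[...,0]>80)&(hsv[...,0]<140)|(hsv[...,1]<45))&(hsv[...,2]>70)).astype(np.uint8)*255
    k=np.zeros_like(m);cv2.circle(k,(u,v),r,255,-1);m&=k
    c=max(cv2.findContours(m,0,cv2.CHAIN_APPROX_NONE)[0],key=cv2.contourArea)[:,0].astype(float)
    P[n]=c[c[:,1]<(215 if n=='side' else 205)]
def fit(n,z):
    X=np.array([plane(n,p,z)[:2] for p in P[n]])
    f=least_squares(lambda q:np.hypot(*(X-q[:2]).T)-q[2],[.58,.08,.09],loss='soft_l1',f_scale=.001)
    return f.x,np.sqrt(np.mean(f.fun**2))
for z in(.07,.078,.086,.094):
    print(z,*[np.round(np.r_[fit(n,z)[0],fit(n,z)[1]],4) for n in P])
c=(fit('top',.086)[0]+fit('side',.086)[0])[:2]/2;print('c',c)
ang=lambda X:np.degrees(np.arctan2(X[1]-c[1],X[0]-c[0]))
hsv=cv2.cvtColor(t,cv2.COLOR_BGR2HSV)
m=((hsv[...,0]>12)&(hsv[...,0]<32)&(hsv[...,1]>70)&(hsv[...,2]>80)).astype(np.uint8)*255
k=np.zeros_like(m);cv2.circle(k,(239,201),24,255,-1);m&=k
for q in cv2.findContours(m,0,2)[0]:
    if cv2.contourArea(q)<15: continue
    M=cv2.moments(q);p=(M['m10']/M['m00'],M['m01']/M['m00'])
    print('brass',np.round(p,1),cv2.contourArea(q),[(z,np.round(ang(plane('top',p,z)),1),np.round(1e3*np.hypot(*(plane('top',p,z)[:2]-c)),1)) for z in(.035,.05,.06)])
# overlay: axis, expected pocket outline at z=.093 , window outline
a=np.radians(45)
R=[]
for n,im in(('top',t),('side',s)):
    u=proj(n,[*c,.08])[0]; w=40 if n=='top' else 45
    x0,y0=(u-w).astype(int); C=cv2.resize(im[y0:y0+2*w,x0:x0+2*w],(400,400),interpolation=cv2.INTER_CUBIC); f=400/(2*w)
    e=np.array([np.cos(a),np.sin(a)]);b=np.array([-e[1],e[0]])
    def poly(pts,col):
        q=((proj(n,np.array(pts))-[x0,y0]+.5)*f).astype(np.int32); cv2.polylines(C,[q],True,col,1)
    for h in(21,26): poly([np.r_[c-e*(.042+i*h/1e3)+b*j*h/1e3,.093] for i,j in((1,1),(1,-1),(-1,-1),(-1,1))],(0,255,0))
    th=np.linspace(0,2*np.pi,60); poly([[c[0]+.0755*np.cos(x),c[1]+.0755*np.sin(x),.086] for x in th],(0,0,255))
    R.append(C)
cv2.imwrite('pics/c2.png',np.hstack(R))
```

```text
0.07 [0.584  0.0836 0.0913 0.0008] [0.6029 0.0644 0.0905 0.0012]
0.078 [0.5831 0.0829 0.0908 0.0008] [0.5939 0.0737 0.0893 0.0012]
0.086 [0.5822 0.0823 0.0902 0.0008] [0.5848 0.0831 0.0882 0.0012]
0.094 [0.5813 0.0816 0.0897 0.0008] [0.5757 0.0924 0.0871 0.0011]
c [0.58348482 0.08268775]
brass [249.1 213.6] 94.5 [(0.035, np.float64(-139.4), np.float64(43.6)), (0.05, np.float64(-139.6), np.float64(45.1)), (0.06, np.float64(-139.7), np.float64(46.2))]
brass [227.8 212.2] 120.5 [(0.035, np.float64(131.4), np.float64(44.7)), (0.05, np.float64(134.0), np.float64(44.4)), (0.06, np.float64(135.8), np.float64(44.3))]
brass [251.7 192.6] 104.0 [(0.035, np.float64(-50.7), np.float64(45.1)), (0.05, np.float64(-53.3), np.float64(44.6)), (0.06, np.float64(-55.1), np.float64(44.3))]
```

View pics/c2.png

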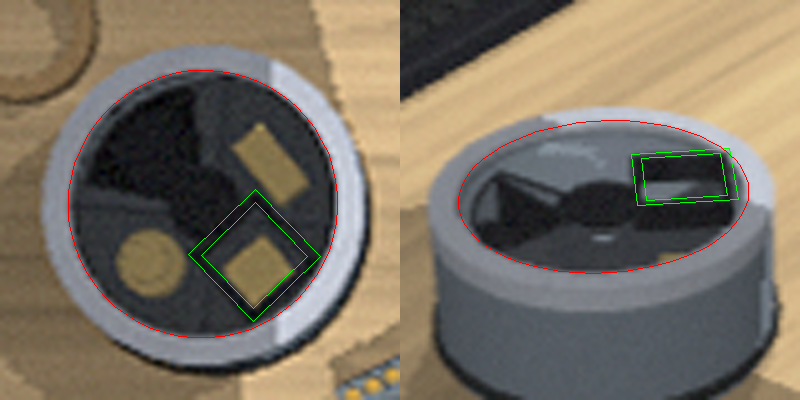

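The two views agree on the lip at z≈0.085, with the axis at (0.583, 0.083). The overlay fits: red is the lip, green is the pocket. The pocket angle is about −138° and the knob weight about +134°. I'll go above the pocket with the fingers shut.

{"api": "jog_arm", "payload": {
  "gripper": [255, 255, 255, 255, 255, 255, 255, 255, 255, 255, 255, 255, 255, 255, 255, 255, 255, 255, 255, 255],
  "linear": [
    [-0.192, 0.177, 0],
    [-0.192, 0.177, 0],
    [-0.192, 0.177, 0],
    [-0.192, 0.177, 0],
    [-0.192, 0.177, 0],
    [-0.192, 0.177, 0],
    [-0.192, 0.177, 0],
    [-0.192, 0.177, 0],
    [-0.192, 0.177, 0],
    [-0.192, 0.177, 0],
    [-0.192, 0.177, 0],
    [-0.192, 0.177, 0],
    [-0.192, 0.177, 0],
    [-0.192, 0.177, 0],
    [-0.192, 0.177, 0],
    [-0.192, 0.177, 0],
    [-0.192, 0.177, 0],
    [-0.192, 0.177, 0],
    [0, 0, 0],
    [0, 0, 0]
  ],
  "yaw": [0, 0, 0, 0, 0, 0, 0, 0, 0, 0, 0, 0, 0, 0, 0, 0, 0, 0, -0.078, -0.078]
}}

```text
clock: 1.77
eef_pos: [0.5523, 0.0557, 0.2304]
orientation: [-0.001, -0.349, 0.937, 0.0]
wrist_force: [-0.5, -0.7, -1.2]
gripper_width: -0.002
gripper_force: 0.0
```

```bash
cat >> h.py <<'E'
C=np.array([.5835,.0827])
def rep(tgt=None):
    from scipy.spatial.transform import Rotation as Ro
    s=telemetry.get_state(); q=s['orientation']; R=Ro.from_quat([*q[1:],q[0]]).as_matrix(); p=s['eef_pos']; d=p[:2]-C
    print('t',round(s['clock'],2),'p',np.round(p,4),'xang',round(np.degrees(np.arctan2(R[1,0],R[0,0])),1),'pol',np.round([1e3*np.hypot(*d),np.degrees(np.arctan2(d[1],d[0]))],1),'F',np.round(s['wrist_force'],1),'j6',round(s['joints'][5],2),'w',round(s['gripper_width'],3))
    if tgt is not None: print('delta tool units',np.round(R.T@(np.array(tgt)-p)/.15,3))
E
python3 -c "
from h import *
rep([.5523,.0546,.105])"
```

```text
t 1.77 p [0.5523 0.0557 0.2304] xang -139.2 pol [  41.3 -139.1] F [-0.5 -0.7 -1.2] j6 -1.31 w -0.002
delta tool units [ 0.003 -0.006  0.836]
```

{"api": "jog_arm", "payload": {
  "gripper": [255, 255, 255, 255, 255],
  "linear": [
    [0.003, -0.006, 0.21],
    [0, 0, 0.21],
    [0, 0, 0.21],
    [0, 0, 0.2],
    [0, 0, 0]
  ],
  "yaw": [0, 0, 0, 0, 0]
}}

```text
clock: 2.18
eef_pos: [0.5482, 0.0512, 0.101]
orientation: [-0.005, -0.345, 0.939, 0.0]
wrist_force: [-1.0, -0.6, -0.4]
gripper_width: -0.001
gripper_force: 0.0
```

Run:
```python
from h import *
rep()
R=[]
for n,w in(('top',45),('side',45)):
    im=imaging.camera(n)[:,:,::-1]; u=proj(n,[*C,.09])[0]; x0,y0=(u-w).astype(int)
    R.append(cv2.resize(im[y0:y0+2*w,x0:x0+2*w],(400,400),interpolation=cv2.INTER_CUBIC))
cv2.imwrite('pics/c3.png',np.hstack(R))
```

```text
t 2.18 p [0.5482 0.0512 0.101 ] xang -139.7 pol [  47.3 -138.3] F [-1.  -0.6 -0.4] j6 -1.31 w -0.001
```

View pics/c3.png

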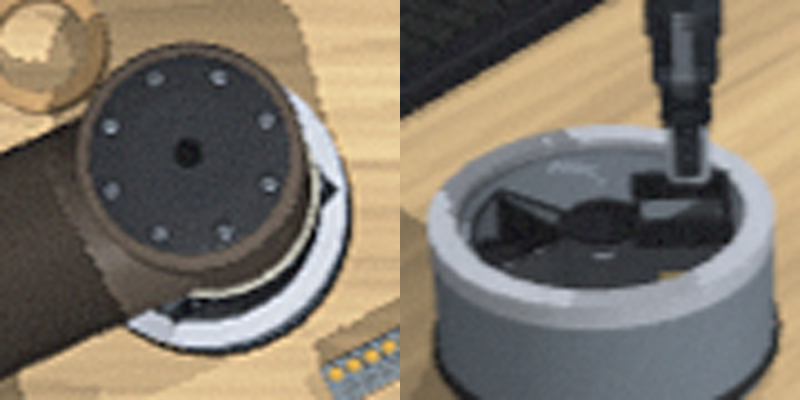

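The side view shows the shut fingertips above the pocket, with the tip at about (687,180), roughly in the middle of its width. The pose drifted about 5 mm outward. I'll correct that and then settle.

{"api": "jog_arm", "payload": {
  "gripper": [255, 255, 255],
  "linear": [
    [0, 0, 0],
    [0, 0, 0],
    [0, 0, 0]
  ],
  "yaw": [0, 0, 0]
}}

```text
clock: 2.53
eef_pos: [0.5533, 0.0529, 0.1087]
orientation: [0.002, -0.345, 0.939, 0.0]
wrist_force: [-0.2, 0.8, -1.2]
gripper_width: -0.002
gripper_force: 0.0
```

```bash
python3 -c "
from h import *
rep([.5523,.0546,.082])"
```

```text
t 2.53 p [0.5533 0.0529 0.1087] xang -139.6 pol [  42.4 -135.3] F [-0.2  0.8 -1.2] j6 -1.31 w -0.002
delta tool units [-0.002  0.013  0.178]
```

Fast moves overshoot, so I'll use slow ones from here.

{"api": "jog_arm", "payload": {
  "gripper": [255, 255, 255, 255, 255, 255, 255, 255, 255, 255],
  "linear": [
    [0, 0.006, 0.02],
    [0, 0.006, 0.025],
    [0, 0, 0.025],
    [0, 0, 0.025],
    [0, 0, 0.025],
    [0, 0, 0.025],
    [0, 0, 0.02],
    [0, 0, 0.01],
    [0, 0, 0],
    [0, 0, 0]
  ],
  "yaw": [0, 0, 0, 0, 0, 0, 0, 0, 0, 0]
}}

```text
clock: 3.37
eef_pos: [0.5511, 0.0538, 0.0804]
orientation: [-0.0, -0.345, 0.939, -0.0]
wrist_force: [0.4, 1.1, -0.6]
gripper_width: -0.0
gripper_force: 0.0
```

```bash
python3 -c "
from h import *
rep([.5523,.0546,.070])"
```

```text
t 3.37 p [0.5511 0.0538 0.0804] xang -139.6 pol [  43.4 -138.3] F [ 0.4  1.1 -0.6] j6 -1.32 w -0.0
delta tool units [-0.01  -0.001  0.07 ]
```

{"api": "jog_arm", "payload": {
  "gripper": [255, 255, 255, 255, 255, 255, 255, 255, 255, 255],
  "linear": [
    [-0.005, 0, 0.01],
    [-0.005, 0, 0.01],
    [0, 0, 0.01],
    [0, 0, 0.01],
    [0, 0, 0.01],
    [0, 0, 0.01],
    [0, 0, 0.01],
    [0, 0, 0.005],
    [0, 0, 0],
    [0, 0, 0]
  ],
  "yaw": [0, 0, 0, 0, 0, 0, 0, 0, 0, 0]
}}

```text
clock: 4.2
eef_pos: [0.5526, 0.0549, 0.0703]
orientation: [0.001, -0.345, 0.938, -0.0]
wrist_force: [-3.7, 1.0, 9.7]
gripper_width: 0.0
gripper_force: 5.1
```

```bash
python3 -c "
from h import *
rep([.5523,.0546,.0685])"
```

```text
t 4.2 p [0.5526 0.0549 0.0703] xang -139.6 pol [  41.6 -138. ] F [-3.7  1.   9.7] j6 -1.32 w 0.0
delta tool units [0.003 0.    0.012]
```

{"api": "jog_arm", "payload": {
  "gripper": [255, 255, 255, 255, 255, 255, 255, 255, 255, 255, 255, 255],
  "linear": [
    [0, 0, 0.006],
    [0, 0, 0.006],
    [-0.0003, -0.01, 0],
    [-0.0003, -0.01, 0],
    [-0.0007, -0.0195, 0],
    [-0.0007, -0.0195, 0],
    [-0.0007, -0.0195, 0],
    [-0.0007, -0.0195, 0],
    [-0.0007, -0.0195, 0],
    [-0.0007, -0.0195, 0],
    [-0.0003, -0.01, 0],
    [0, 0, 0]
  ],
  "yaw": [0, 0, -0.0222, -0.0222, -0.0444, -0.0444, -0.0444, -0.0444, -0.0444, -0.0444, -0.0222, 0]
}}

```text
clock: 5.2
eef_pos: [0.5719, 0.0432, 0.0691]
orientation: [0.002, -0.577, 0.816, -0.001]
wrist_force: [-1.1, 2.4, 10.8]
gripper_width: 0.005
gripper_force: 5.4
```

```bash
python3 -c "
from h import *
rep()"
```

```text
t 5.2 p [0.5719 0.0432 0.0691] xang -109.5 pol [  41.2 -106.4] F [-1.1  2.4 10.8] j6 -0.76 w 0.005
```

{"api": "jog_arm", "payload": {
  "gripper": [255, 255, 255, 255, 255, 255, 255, 255, 255, 255, 255, 255, 255],
  "linear": [
    [-0.0003, -0.01, 0],
    [-0.0007, -0.0195, 0],
    [-0.0007, -0.0195, 0],
    [-0.0007, -0.0195, 0],
    [-0.0007, -0.0195, 0],
    [-0.0007, -0.0195, 0],
    [-0.0007, -0.0195, 0],
    [-0.0007, -0.0195, 0],
    [-0.0007, -0.0195, 0],
    [-0.0007, -0.0195, 0],
    [-0.0003, -0.01, 0],
    [0, 0, 0],
    [0, 0, 0]
  ],
  "yaw": [-0.0222, -0.0444, -0.0444, -0.0444, -0.0444, -0.0444, -0.0444, -0.0444, -0.0444, -0.0444, -0.0222, 0, 0]
}}

```text
clock: 6.28
eef_pos: [0.5999, 0.0439, 0.0689]
orientation: [-0.001, 0.821, -0.571, 0.001]
wrist_force: [-3.7, 5.0, 10.5]
gripper_width: 0.004
gripper_force: 5.4
```

Run:
```python
from h import *
rep()
R=[]
for n,w in(('top',45),('side',45)):
    im=imaging.camera(n)[:,:,::-1]; u=proj(n,[*C,.09])[0]; x0,y0=(u-w).astype(int)
    R.append(cv2.resize(im[y0:y0+2*w,x0:x0+2*w],(400,400),interpolation=cv2.INTER_CUBIC))
cv2.imwrite('pics/c4.png',np.hstack(R))
```

```text
t 6.28 p [0.5999 0.0439 0.0689] xang -69.6 pol [ 42.1 -67. ] F [-3.7  5.  10.5] j6 -0.04 w 0.004
```

View pics/c4.png

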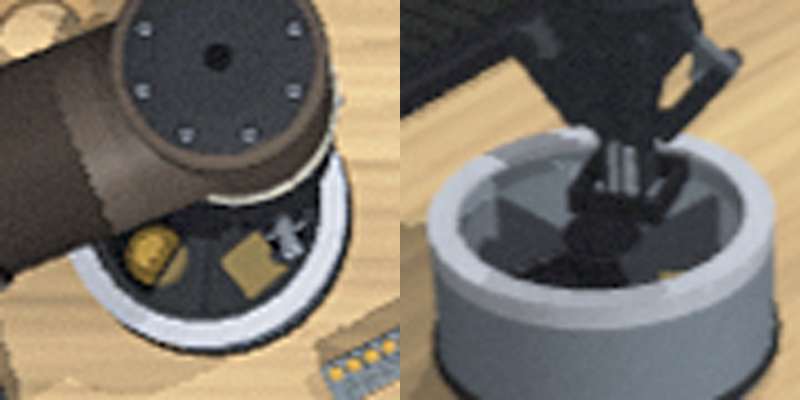

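The top crop shows the window's leading edge crossing the round weight near (170,265), so the window is at about 111°. The side crop shows the fingers in the pocket. Now I'll lift so the cap rubs under the lip, then push it round by the wall.

{"api": "jog_arm", "payload": {
  "gripper": [255, 255, 255, 255, 255, 255, 255, 255],
  "linear": [
    [0, 0, -0.015],
    [0, 0, -0.015],
    [0, 0, -0.015],
    [0, 0, -0.015],
    [0, 0, -0.012],
    [0, 0, 0],
    [0, 0, 0],
    [0, 0, 0]
  ],
  "yaw": [0, 0, 0, 0, 0, 0, 0, 0]
}}

```text
clock: 7.05
eef_pos: [0.5988, 0.0425, 0.078]
orientation: [0.0, 0.821, -0.571, -0.0]
wrist_force: [-0.6, 0.4, 0.0]
gripper_width: -0.001
gripper_force: 0.0
```

```bash
python3 -c "
from h import *
rep()"
```

```text
t 7.05 p [0.5988 0.0425 0.078 ] xang -69.7 pol [ 43.  -69.2] F [-0.6  0.4  0. ] j6 -0.04 w -0.001
```

{"api": "jog_arm", "payload": {
  "gripper": [255, 255, 255, 255, 255, 255, 255, 255, 255, 255],
  "linear": [
    [-0.003, 0, -0.01],
    [-0.003, -0.0065, 0],
    [0, -0.0065, 0],
    [0, -0.0065, 0],
    [0, -0.0065, 0],
    [-0.0005, -0.0065, 0],
    [-0.0005, -0.0065, 0],
    [-0.0005, -0.0065, 0],
    [-0.0005, -0.0065, 0],
    [0, 0, 0]
  ],
  "yaw": [0, -0.0148, -0.0148, -0.0148, -0.0148, -0.0148, -0.0148, -0.0148, -0.0148, 0]
}}

```text
clock: 7.88
eef_pos: [0.6057, 0.0472, 0.0798]
orientation: [-0.0, 0.871, -0.492, 0.0]
wrist_force: [-0.4, 1.2, 0.4]
gripper_width: 0.002
gripper_force: 0.0
```

```bash
python3 -c "
from h import *
rep()"
```

```text
t 7.88 p [0.6057 0.0472 0.0798] xang -58.9 pol [ 41.9 -57.9] F [-0.4  1.2  0.4] j6 0.14 w 0.002
```

{"api": "jog_arm", "payload": {
  "gripper": [255, 255, 255, 255, 255, 255],
  "linear": [
    [0, -0.0065, 0],
    [0, -0.0065, 0],
    [0, -0.0065, 0],
    [0, -0.0065, 0],
    [0, 0, 0],
    [0, 0, 0]
  ],
  "yaw": [-0.0148, -0.0148, -0.0148, -0.0148, 0, 0]
}}

```text
clock: 8.38
eef_pos: [0.6071, 0.0477, 0.0792]
orientation: [0.002, 0.892, -0.451, -0.001]
wrist_force: [-4.0, -5.7, 1.9]
gripper_width: -0.005
gripper_force: 3.0
```

```bash
python3 -c "
from h import *
rep()"
```

```text
t 8.38 p [0.6071 0.0477 0.0792] xang -53.7 pol [ 42.2 -56.1] F [-4.  -5.7  1.9] j6 0.23 w -0.005
```

{"api": "jog_arm", "payload": {
  "gripper": [255, 255, 255, 255],
  "linear": [
    [0, -0.0065, 0],
    [0, -0.0065, 0],
    [0, 0, 0],
    [0, 0, 0]
  ],
  "yaw": [-0.0148, -0.0148, 0, 0]
}}

```text
clock: 8.72
eef_pos: [0.6084, 0.0485, 0.0792]
orientation: [0.002, 0.903, -0.431, -0.001]
wrist_force: [-3.5, -7.6, 1.1]
gripper_width: 0.005
gripper_force: 3.4
```

Run:
```python
from h import *
rep()
R=[]
for n,w in(('top',45),('side',45)):
    im=imaging.camera(n)[:,:,::-1]; u=proj(n,[*C,.09])[0]; x0,y0=(u-w).astype(int)
    R.append(cv2.resize(im[y0:y0+2*w,x0:x0+2*w],(400,400),interpolation=cv2.INTER_CUBIC))
cv2.imwrite('pics/c5.png',np.hstack(R))
```

```text
t 8.72 p [0.6084 0.0485 0.0792] xang -51.0 pol [ 42.3 -53.9] F [-3.5 -7.6  1.1] j6 0.28 w 0.005
```

View pics/c5.png

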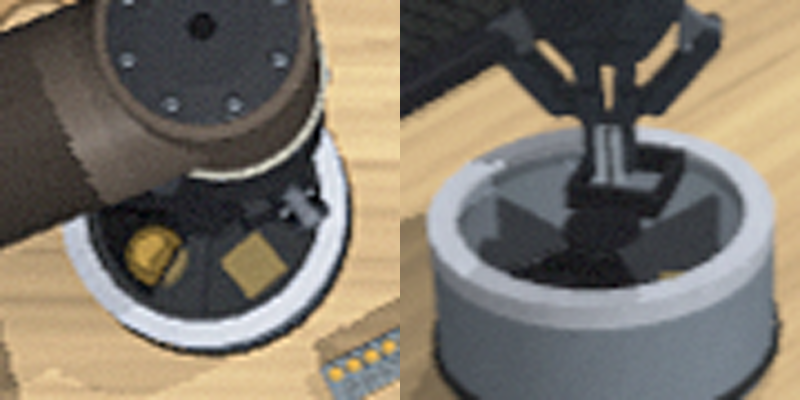

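The cap hasn't visibly moved since the lift: the window edge is still across the weight near (170,265). The fingers have now reached the leading wall at about 8 N, so I'll keep pushing gently.

{"api": "jog_arm", "payload": {
  "gripper": [255, 255, 255, 255, 255],
  "linear": [
    [0, -0.0065, 0],
    [0, -0.0065, 0],
    [0, -0.0065, 0],
    [0, 0, 0],
    [0, 0, 0]
  ],
  "yaw": [-0.0148, -0.0148, -0.0148, 0, 0]
}}

```text
clock: 9.23
eef_pos: [0.6108, 0.0503, 0.0792]
orientation: [0.002, 0.917, -0.399, -0.001]
wrist_force: [-3.6, -7.5, 1.2]
gripper_width: -0.003
gripper_force: 3.5
```

```bash
python3 -c "
from h import *
rep()"
```

```text
t 9.23 p [0.6108 0.0503 0.0792] xang -47.0 pol [ 42.3 -49.8] F [-3.6 -7.5  1.2] j6 0.35 w -0.003
```

Sliding at a steady ~8 N; I'll continue.

{"api": "jog_arm", "payload": {
  "gripper": [255, 255, 255, 255, 255, 255],
  "linear": [
    [0, -0.0065, 0],
    [0, -0.0065, 0],
    [0, -0.0065, 0],
    [0, -0.0065, 0],
    [0, 0, 0],
    [0, 0, 0]
  ],
  "yaw": [-0.0148, -0.0148, -0.0148, -0.0148, 0, 0]
}}

```text
clock: 9.73
eef_pos: [0.6138, 0.0531, 0.0793]
orientation: [0.002, 0.935, -0.356, -0.001]
wrist_force: [-2.7, -8.6, 1.4]
gripper_width: 0.001
gripper_force: 3.5
```

```bash
python3 -c "
from h import *
rep()"
```

```text
t 9.73 p [0.6138 0.0531 0.0793] xang -41.7 pol [ 42.4 -44.4] F [-2.7 -8.6  1.4] j6 0.44 w 0.001
```

{"api": "jog_arm", "payload": {
  "gripper": [255, 255, 255, 255, 255],
  "linear": [
    [0, -0.0065, 0],
    [0, -0.0065, 0],
    [0, -0.0065, 0],
    [0, 0, 0],
    [0, 0, 0]
  ],
  "yaw": [-0.0148, -0.0148, -0.0148, 0, 0]
}}

```text
clock: 10.15
eef_pos: [0.6159, 0.0553, 0.0794]
orientation: [0.002, 0.946, -0.323, -0.001]
wrist_force: [-3.0, -7.9, 0.5]
gripper_width: 0.002
gripper_force: 3.5
```

```bash
python3 -c "
from h import *
rep()"
```

```text
t 10.15 p [0.6159 0.0553 0.0794] xang -37.7 pol [ 42.4 -40.2] F [-3.  -7.9  0.5] j6 0.51 w 0.002
```

{"api": "jog_arm", "payload": {
  "gripper": [255, 255, 255, 255, 255],
  "linear": [
    [0, -0.0065, 0],
    [0, -0.0065, 0],
    [0, -0.0065, 0],
    [0, 0, 0],
    [0, 0, 0]
  ],
  "yaw": [-0.0148, -0.0148, -0.0148, 0, 0]
}}

```text
clock: 10.57
eef_pos: [0.6178, 0.0577, 0.0795]
orientation: [0.002, 0.957, -0.29, -0.001]
wrist_force: [-1.9, -7.5, 2.3]
gripper_width: -0.003
gripper_force: 3.4
```

```bash
python3 -c "
from h import *
rep()"
```

```text
t 10.57 p [0.6178 0.0577 0.0795] xang -33.7 pol [ 42.4 -36. ] F [-1.9 -7.5  2.3] j6 0.57 w -0.003
```

{"api": "jog_arm", "payload": {
  "gripper": [255, 255, 255, 255, 255],
  "linear": [
    [0, -0.0065, 0],
    [0, -0.0065, 0],
    [0, -0.0065, 0],
    [0, 0, 0],
    [0, 0, 0]
  ],
  "yaw": [-0.0148, -0.0148, -0.0148, 0, 0]
}}

```text
clock: 10.98
eef_pos: [0.6192, 0.0598, 0.0792]
orientation: [0.002, 0.967, -0.256, -0.001]
wrist_force: [-1.4, -10.0, 0.0]
gripper_width: 0.002
gripper_force: 4.1
```

Run:
```python
from h import *
rep()
R=[]
for n,w in(('top',45),('side',45)):
    im=imaging.camera(n)[:,:,::-1]; u=proj(n,[*C,.09])[0]; x0,y0=(u-w).astype(int)
    R.append(cv2.resize(im[y0:y0+2*w,x0:x0+2*w],(400,400),interpolation=cv2.INTER_CUBIC))
cv2.imwrite('pics/c6.png',np.hstack(R))
```

```text
t 10.98 p [0.6192 0.0598 0.0792] xang -29.7 pol [ 42.4 -32.7] F [ -1.4 -10.    0. ] j6 0.64 w 0.002
```

View pics/c6.png

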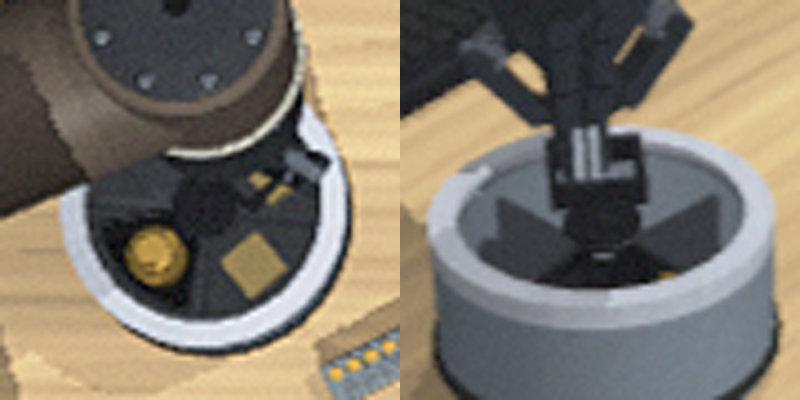

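The window frame now surrounds the round weight at (155,255), roughly centred. The force rose from 8 N to 10 N, so it may have just locked. One more small push will tell.

{"api": "jog_arm", "payload": {
  "gripper": [255, 255, 255, 255],
  "linear": [
    [0, -0.0065, 0],
    [0, -0.0065, 0],
    [0, 0, 0],
    [0, 0, 0]
  ],
  "yaw": [-0.0148, -0.0148, 0, 0]
}}

```text
clock: 11.42
eef_pos: [0.6194, 0.0602, 0.0791]
orientation: [0.003, 0.972, -0.234, -0.002]
wrist_force: [-2.5, -14.9, 0.8]
gripper_width: -0.0
gripper_force: 6.2
```

```bash
python3 -c "
from h import *
rep()"
```

```text
t 11.42 p [0.6194 0.0602 0.0791] xang -27.1 pol [ 42.4 -32.1] F [ -2.5 -14.9   0.8] j6 0.69 w -0.0
```

The force is up to 15 N with almost no motion, so it's locked. I'll back off the wall, then touch the floor lightly near 77 mm to confirm the cap is fully up.

{"api": "jog_arm", "payload": {
  "gripper": [255, 255, 255, 255, 255, 255, 255, 255, 255, 255],
  "linear": [
    [0, 0.02, 0],
    [0, 0.02, 0],
    [0, 0.015, 0],
    [0, 0.005, 0],
    [0, 0, 0],
    [0, 0, 0.01],
    [0, 0, 0.01],
    [0, 0, 0.005],
    [0, 0, 0],
    [0, 0, 0]
  ],
  "yaw": [0, 0, 0, 0, 0, 0, 0, 0, 0, 0]
}}

```text
clock: 12.25
eef_pos: [0.6178, 0.0562, 0.0766]
orientation: [-0.0, 0.972, -0.234, 0.0]
wrist_force: [-1.4, 1.2, 4.8]
gripper_width: -0.003
gripper_force: 2.6
```

```bash
python3 -c "
from h import *
rep()"
```

```text
t 12.25 p [0.6178 0.0562 0.0766] xang -27.0 pol [ 43.4 -37.7] F [-1.4  1.2  4.8] j6 0.69 w -0.003
```

The floor answers with 4.8 N at 76.6 mm, so the cap is fully up. I'll withdraw straight up.

{"api": "jog_arm", "payload": {
  "gripper": [255, 255, 255, 255, 255, 255, 255, 255, 255, 255, 255, 255, 255, 255, 255, 255, 255, 255, 255, 255],
  "linear": [
    [0, 0, -0.02],
    [0, 0, -0.03],
    [0, 0, -0.04],
    [0, 0, -0.06],
    [0, 0, -0.08],
    [0, 0, -0.1],
    [0, 0, -0.1],
    [0, 0, -0.1],
    [0, 0, -0.1],
    [0, 0, -0.08],
    [0, 0, -0.05],
    [0, 0.15, 0],
    [0, 0.2, 0],
    [0, 0.2, 0],
    [0, 0.2, 0],
    [0, 0.2, 0],
    [0, 0.1, 0],
    [0, 0, 0],
    [0, 0, 0],
    [0, 0, 0]
  ],
  "yaw": [0, 0, 0, 0, 0, 0, 0, 0, 0, 0, 0, 0, 0, 0, 0, 0, 0, 0, 0, 0]
}}

```text
clock: 13.92
eef_pos: [0.5463, -0.0842, 0.1903]
orientation: [-0.0, 0.972, -0.234, 0.0]
wrist_force: [-0.7, -0.7, 0.5]
gripper_width: 0.0
gripper_force: 0.0
```

Run:
```python
from h import *
rep()
R=[]
for n,w in(('top',45),('side',45)):
    im=imaging.camera(n)[:,:,::-1]; u=proj(n,[*C,.09])[0]; x0,y0=(u-w).astype(int)
    R.append(cv2.resize(im[y0:y0+2*w,x0:x0+2*w],(400,400),interpolation=cv2.INTER_CUBIC))
cv2.imwrite('pics/c7.png',np.hstack(R))
```

```text
t 13.92 p [ 0.5463 -0.0842  0.1903] xang -27.1 pol [ 171.  -102.6] F [-0.7 -0.7  0.5] j6 0.9 w 0.0
```

View pics/c7.png

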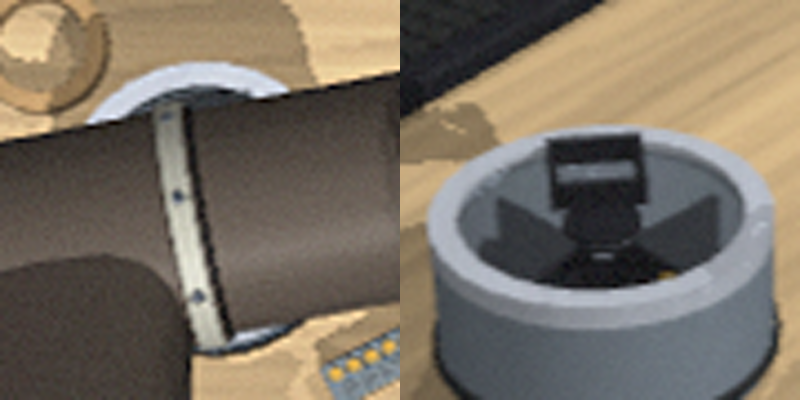

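In the side view the cap has stayed put, with the pocket at (597,170) as it was when locked. The gripper is clear and bystanders in view look undisturbed. I'll hand in.

```bash
python3 -c "
from plant import job
print(job.finish_job())"
```

```text
the job is handed in; nothing more can be done
None
```

I turned the cap until its window was over the knobbed weight and it locked, fully up by a light touch on the pocket floor (4.8 N at 76.6 mm). The job is handed in at about 14 s with the gripper clear; the hand-in call gave no verdict.

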